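Start a leak test on the bench tester

ROBOT

A 6-joint arm with a two-finger parallel gripper is mounted at the origin on the work surface. World frame = base frame: x ahead of the robot, y to its left, z up, the work surface at z = 0. Lengths are in m, angles in rad, forces in N, time in s.
With the tool pointing down it reaches from about 0.3 to 0.775 m from the base axis. Payload 14.6 kg.
Tool frame: the origin (TCP) lies on the centre line of the jaws, within the pads' length; the fingertips stand 25 mm ahead of it and the grasp point (between the pads) lies 6 mm ahead of it (ctrl.tip_reach is the distance from the TCP to the fingertips, in m); z points along the fingers, y is the line along which they close (so a half turn about z gives the same grasp; the last joint's range is limited). The gripper opens to 94 mm and grips with 3 to 60 N. Pads are 16 mm wide; open, the fingers measure 119 mm over their backs; the gripper's body (75 mm by 177 mm) begins 78 mm behind the grasp point.
Start: joints at [1.136, 0.3, 1.521, -0, 1.321, -0.067], TCP at [0.198, 0.513, 0.23] pointing down, gripper open.
Joint ranges: [-3.03, 3.03], [-0.79, 2.21], [0.23, 2.52], [-1.04, 4.18], [0, 3.07], [-2.55, 2.55]. Speed limits (rad/s): [2.22, 2.22, 2.57, 3.14, 3.14, 3.14].

INTERFACE

Orientations are given as [roll, pitch, yaw] about the fixed x, y, z axes, in that order (R = Rz(yaw) Ry(pitch) Rx(roll)).
In Python, from station import ctrl gives the robot as it stands. The module is installed in compiled form; this text tells all that it offers.
- The arm moves only by the tool apply_moves, never from a script. Its argument "deltas" is a list of rows, each a list of 7 numbers: the closure in counts, from 0 (fully open) to 255 (shut), then the shift along the world's x, y, z in cm, then the turn, a rotation vector about the world's x, y, z in rad. In form: [[jaw, tx, ty, tz, ax, ay, az], ...]. A call has 1 to 10 rows; each row shifts and turns the commanded pose from where the row before left it; what a row does not reach is not made up. A row lasts 1/10 s, in which the tool goes at most 50 mm and 8.59 degrees, less where a joint would pass 70% of its speed; a pose out of reach is approached as far as the arm can. A call with a gripper value outside its range is refused whole. The fingers move at their own pace and stop on an object; "grip_force" is the grip in N (left out, the last holds). Time passes only in rows, so rows that do not move let the fingers close. It gives the time, the measured TCP pose, the force, the opening and the grip force at its end, in the units of the state.
- ctrl.get_obs(): the state, without advancing time (a new reading comes with each control period).
- ctrl.camera(name): name is "side" or "top" or "wrist"; returns a dict with "img" (384x512x3 uint8, red, green, blue), "K" (3x3 intrinsics, pixels), "pose" (4x4, takes a point from camera to world coordinates); the wrist camera has in their place "hand_eye" (4x4, takes a point from camera to tool coordinates, whose origin is the TCP and whose axes are the flange's). Camera axes: x right, y up, looking along -z (the intrinsics and any distortion apply to the point x, -y, -z); pixel columns grow to the right and rows downward; lengths in m; the calibration is good to about 2 mm. A picture is of the moment at which its call begins: read the wrist's pose just before it. There is no depth.
- ctrl.hand_in(): hands the job in; it is judged then, once.
The state is a dict: "time_s": time; "qpos": joint angles; "joint_vel": joint speeds; "tau": joint torques, N m; "ee_pos": TCP position; "eef_rot": TCP orientation; "force": force on the tool from outside, world axes, zero at the start; "moment": the same for the moment, N m; "grip_width": finger opening in m; "grip_force": force on a finger pad.
Only numpy, scipy, OpenCV 4.12 (cv2) and the standard library are available. Lean on these libraries where they do the work, as an engineer would, in place of code of your own. Each camera call takes 0.05 s, during which the arm holds its last target. There are 200 camera calls.

TASK

Start the leak test on the bench tester, using only pushes of the fingertips: press down the raised end of the rocker switch so that it tips over to on, then push the broad round mushroom button fully in so that it stays in, then press the long bar key fully down and keep it down: your program finishes while still holding the bar key down. Never press the small round button, and leave the brass fittings and the carton lying where they are, neither shoved nor picked up.

Things in the scene. Friction and masses are not known exactly. Their poses are not given: they have to be found in the camera images.
- tester: Fixed low grey case, 240 (own x) x 340 mm (own y), level aluminium panel 70 mm above the table. Origin: centre of its underside; own x points away from the robot. The four black controls, all at its yaw, stand about 90 mm apart in a square on the panel's -y side, in changing order. Its +y third has a clamped brass valve (46 mm above the panel) and a flat gauge: not controls.
- rocker (a joint): Rocker switch, in rad: about 0 (up to 0.05) = off, 0.30 = fully on (stop). It stays where it is left; about 3 N at the raised end tips it. It counts as on above 0.24.
- rocker_raised (a point): Where to press the rocker: on top of its raised half, on the centre line, 23 mm from the hinge. Black rocker 64 mm long (tester's x) and 32 mm wide, a shallow V in a 74 x 42 mm collar 12 mm high. The end on the tester's +x side stands up at the start, this point then about 97 mm above the table; it goes down about 7 mm in all.
- plunger (a joint): Mushroom button, in m: 0 to 0.0015 = out at the start, 0.008 = fully in (stop), pushed straight down. It stays where it is left; about 3 N moves it. It counts as in above 0.006.
- plunger_top (a point): Centre of the top of the broad round mushroom button, 46 mm in diameter (flat part of the top 34 mm), about 96 mm above the table when out.
- key (a joint): Bar key, in m: 0 = up, 0.006 = fully down (stop). Spring: from about 1.2 N at the top to 4 N at the bottom; it springs back when let go. It counts as down above 0.0045.
- key_top (a point): Centre of the top of the long bar key, 76 mm long (tester's y) and 18 mm wide (tester's x), about 89 mm above the table when up; it stands 9 mm above its collar.
- key_base: The bar key's fixed collar, 84 x 28 mm and 10 mm high, with the key in it. Origin: centre of its underside, on the panel.
- vent (a joint): Small round button, in m: 0 = up, 0.006 = down (stop). Must not be pressed.
- vent_top (a point): Centre of the top of the small round button, 20 mm in diameter in a 32 mm round collar, about 89 mm above the table. Leave it alone.
- valve_mid (a point): Loose brass ball valve with a black lever lying on the table beside the tester's +y side, about 90 mm long and 45 mm high; point 20 mm above the table at its middle. Leave it alone.
- carton_mid (a point): Loose small black carton, 90 x 60 x 45 mm, on the table beside the tester's -y side; point at its centre. Leave it alone.
- sleeve_mid (a point): Loose stepped brass sleeve, 30 mm in diameter and 34 mm high, standing on the panel near its near +y corner; point at its centre. Leave it alone.

How it is judged:
On the way, in this order (a step that is already met when the one before it is completed fails the run):
1. the rocker is tipped on (value of joint rocker above 0.24 rad), for 0.1 s.
2. the mushroom button is pushed in and stays in (value of joint rocker above 0.24 rad and value of joint plunger above 0.006 m), for 0.1 s.
3. the bar key is held down by the fingers (all of step 2 and value of joint key above 0.0045 m), for 0.2 s.
At the end, for the whole second after the job is handed in: The rocker is on (above 0.24 rad), the mushroom button is in (above 6 mm), the fingers hold the bar key down (above 4.5 mm, with more than 1 N), the small round button is up, and the valve, the carton and the sleeve are within 15 mm of where they were (all of step 3 and contact force between the fingers and key_base above 1 N and value of joint vent below 0.002 m and not (distance of valve_mid from where it was at the start of the episode above 0.015 m) and not (distance of carton_mid from where it was at the start of the episode above 0.015 m) and not (distance of sleeve_mid from where it was at the start of the episode above 0.015 m)); the arm keeps its last pose, push and grip.
It fails at once if the mushroom button is pushed before the rocker is on (value of joint plunger above 0.004 m and not (value of joint rocker above 0.24 rad)).
It fails at once if the bar key is pressed before the rocker is on and the mushroom button is in (value of joint key above 0.0025 m and not (value of joint rocker above 0.24 rad and value of joint plunger above 0.006 m)).
It fails at once if the small round button is pressed (value of joint vent above 0.0025 m).
It fails at once if the valve, the carton or the sleeve is shoved, lifted or carried (distance of any of valve_mid, carton_mid, sleeve_mid from where it was at the start of the episode above 0.015 m).
It also fails if it takes over 32 s, if anything falls off the work surface, if the arm or the gripper's body presses on something with over 40 N, if the wrist force passes 120 N, or if a joint passes its speed limit or range.

## Working session

There is one attempt and no reset: what is moved stays moved. The work goes in short steps, Python scripts to look and compute and a tool call to move; the robot and the scene stay as the last step left them, time stands still between calls to the robot, and variables do not carry over. Pictures are saved under pics/ and viewed, at most 10 in all, crops included, and the job is handed in when it is done.

Besides the shell and the picture viewer there is one more tool, called after "Emit:" as name(argument=value, ...), one argument or row to a line, values as JSON. apply_moves: Moves the arm, as the interface text tells. Its arguments: {"type":"object","properties":{"deltas":{"type":"array"},"grip_force":{"type":"number"}},"required":["deltas"]}

```bash
mkdir -p pics
cat > h.py <<'E'
import numpy as np, cv2
from station import ctrl
def ray(c,uv):
    K=np.array(c["K"]);P=np.array(c["pose"])
    d=np.linalg.inv(K)@np.array([uv[0],uv[1],1.0]); d=np.array([d[0],-d[1],-d[2]])
    return P[:3,3],P[:3,:3]@d
def onz(c,uv,z):
    o,d=ray(c,uv); return o+d*(z-o[2])/d[2]
E
python3 - <<'E'
from h import *
import pickle
o=ctrl.get_obs();print(o["time_s"],o["ee_pos"],o["eef_rot"],o["force"],o["grip_width"])
for n in("top","side"):
    c=ctrl.camera(n);pickle.dump(c,open(n+".pkl","wb"));print(c.keys(),np.round(c["K"],1).tolist(),np.round(c["pose"],3).tolist())
    cv2.imwrite(f"pics/{n}0.png",cv2.resize(c["img"][:,:,::-1],(768,576)))
E
```

```text
0.0 [0.19764242 0.51300683 0.22990257] [-3.14045978e+00 -6.99157689e-05  2.77380978e+00] [-0.07004996  0.54732982  0.01549933] 0.09395515134668407
dict_keys(['img', 'K', 'pose']) [[445.3, 0.0, 258.9], [0.0, 445.3, 186.0], [0.0, 0.0, 1.0]] [[0.004, 0.986, -0.168, 0.422], [-1.0, 0.007, 0.016, 0.036], [0.017, 0.168, 0.986, 1.02], [0.0, 0.0, 0.0, 1.0]]
dict_keys(['img', 'K', 'pose']) [[402.0, 0.0, 260.1], [0.0, 402.0, 198.3], [0.0, 0.0, 1.0]] [[0.831, 0.425, -0.36, 0.255], [-0.556, 0.643, -0.526, -0.429], [0.008, 0.637, 0.77, 0.748], [0.0, 0.0, 0.0, 1.0]]
```

View pics/top0.png

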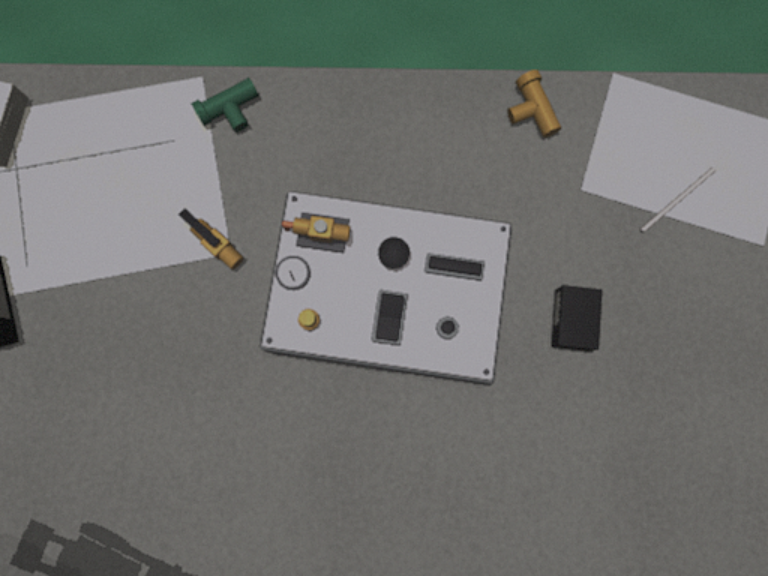

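View pics/side0.png

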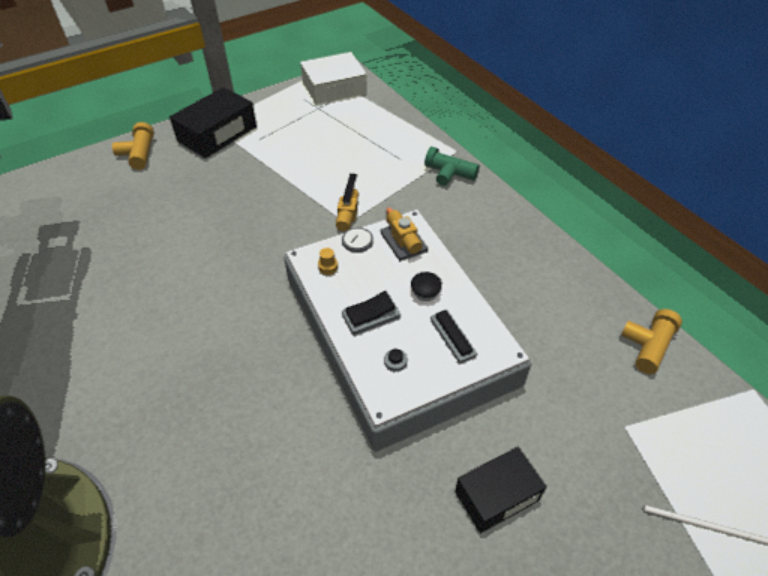

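The top view (1.5x scale) shows the rocker at (390,317), mushroom (394,253), bar key (455,266) and vent (447,327). The sleeve is at (308,319) and the carton at (577,318). In the side view they are at about (371,311), (426,286), (454,335) and (396,358).

Run:
```python
from h import *
import pickle
C={n:pickle.load(open(n+".pkl","rb")) for n in("top","side")}
seeds={"rocker":[(390,317),(371,311),.09],"plunger":[(394,253),(426,286),.096],"key":[(455,266),(454,335),.089],"vent":[(447,327),(396,358),.089]}
for k,(a,b,z) in seeds.items():
    R=[]
    for n,s in(("top",a),("side",b)):
        g=cv2.cvtColor(C[n]["img"],cv2.COLOR_RGB2GRAY)
        m=(g<62).astype(np.uint8)
        _,L,S,cen=cv2.connectedComponentsWithStats(m,connectivity=4)
        l=L[int(s[1]/1.5),int(s[0]/1.5)]
        cn=max(cv2.findContours((L==l).astype(np.uint8),0,2)[0],key=cv2.contourArea)
        r=cv2.minAreaRect(cn); p=onz(C[n],r[0],z)
        bx=np.array([onz(C[n],q,z)[:2] for q in cv2.boxPoints(r)])
        e=bx[1]-bx[0];f=bx[2]-bx[1]
        if np.linalg.norm(f)>np.linalg.norm(e): e,f=f,e
        print(k,n,l,S[l,4],np.round(p,4),"size",np.round([np.linalg.norm(e),np.linalg.norm(f)],4),"long dir deg",round(np.degrees(np.arctan2(e[1],e[0])),1))
        R.append(ray(C[n],r[0]))
    A=np.zeros((3,3));B=np.zeros(3)
    for o,d in R:
        d=d/np.linalg.norm(d);M=np.eye(3)-np.outer(d,d);A+=M;B+=M@o
    print("   tri",np.round(np.linalg.solve(A,B),4))
q=[onz(C["top"],(u/1.5,v/1.5),.07) for u,v in((294,199),(503,229),(487,372),(269,341))]
print(np.round(q,4)); c=sum(q)/4;print("centre",c); 
d=q[0]+q[3]-q[1]-q[2];print("yaw",np.degrees(np.arctan2(d[1],d[0]))-90, [np.linalg.norm(q[i]-q[(i+1)%4]) for i in range(4)])
```

```text
rocker top 62 446 [0.5275 0.0188 0.09  ] size [0.0636 0.0314] long dir deg -7.7
rocker side 256 409 [0.5262 0.0184 0.09  ] size [0.0681 0.0379] long dir deg -3.5
   tri [0.5272 0.019  0.0889]
plunger top 34 327 [0.6175 0.0135 0.096 ] size [0.0412 0.0404] long dir deg 180.0
plunger side 242 271 [0.6134 0.0076 0.096 ] size [0.0453 0.0414] long dir deg -126.8
   tri [0.619  0.0135 0.0869]
key top 47 275 [ 0.6015 -0.0731  0.089 ] size [0.0743 0.0171] long dir deg -98.3
key side 258 278 [ 0.5995 -0.0778  0.089 ] size [0.0786 0.0195] long dir deg -98.9
   tri [ 0.603  -0.074   0.0821]
vent top 67 62 [ 0.5135 -0.0615  0.089 ] size [0.0168 0.0168] long dir deg -89.6
vent side 283 73 [ 0.5111 -0.0655  0.089 ] size [0.0213 0.0159] long dir deg -124.4
   tri [ 0.5138 -0.0621  0.0826]
[[ 0.7025  0.1598  0.07  ]
 [ 0.6599 -0.1473  0.07  ]
 [ 0.4519 -0.1195  0.07  ]
 [ 0.4939  0.1893  0.07  ]]
centre [0.57706949 0.02058237 0.07      ]
yaw -7.825043598638629 [np.float64(0.31000990890911667), np.float64(0.2098055991378729), np.float64(0.31160016109254535), np.float64(0.21067947571972379)]
```

Emit:
apply_moves(
  deltas=[
    [255,1.76,-2.49,0,0,0,0.0115],
    [255,1.76,-2.49,0,0,0,0.0115],
    [255,1.76,-2.49,0,0,0,0.0115],
    [255,1.76,-2.49,0,0,0,0.0115],
    [255,1.76,-2.49,0,0,0,0.0115],
    [255,1.76,-2.49,0,0,0,0.0115],
    [255,1.76,-2.49,0,0,0,0.0115],
    [255,1.76,-2.49,0,0,0,0.0115],
    [255,1.76,-2.49,0,0,0,0.0115],
    [255,1.76,-2.49,0,0,0,0.0115],
  ],
  grip_force=10,
)

```text
time_s: 1.1
ee_pos: [0.3742, 0.263, 0.2303]
eef_rot: [-3.141, -0.0, 2.889]
force: [-0.3, 0.3, 0.5]
grip_width: 0.0176
grip_force: 0.0
```

Emit:
apply_moves(
  deltas=[
    [255,1.76,-2.49,0,0,0,0.0115],
    [255,1.76,-2.49,0,0,0,0.0115],
    [255,1.76,-2.49,0,0,0,0.0115],
    [255,1.76,-2.49,0,0,0,0.0115],
    [255,1.76,-2.49,0,0,0,0.0115],
    [255,1.76,-2.49,0,0,0,0.0115],
    [255,1.76,-2.49,0,0,0,0.0115],
    [255,1.76,-2.49,0,0,0,0.0115],
    [255,1.76,-2.49,0,0,0,0.0115],
    [255,1.76,-2.49,0,0,0,0.0115],
  ],
)

```text
time_s: 2.1
ee_pos: [0.5502, 0.014, 0.2301]
eef_rot: [-3.142, -0.001, 3.004]
force: [0.1, 0.3, 0.9]
grip_width: 0.0004
grip_force: 0.0
```

Emit:
apply_moves(
  deltas=[
    [255,0,0,0,0,0,0],
    [255,0,0,0,0,0,0],
    [255,0,0,0,0,0,0],
  ],
)

```text
time_s: 2.4
ee_pos: [0.5493, 0.0159, 0.2303]
eef_rot: [3.142, -0.0, 3.004]
force: [0.1, 0.7, -0.4]
grip_width: 0.0001
grip_force: 0.0
```

Run:
```python
from h import *
from scipy.spatial.transform import Rotation as R
o=ctrl.get_obs();c=ctrl.camera("wrist")
T=np.eye(4);T[:3,:3]=R.from_euler("xyz",o["eef_rot"]).as_matrix();T[:3,3]=o["ee_pos"]
c["pose"]=T@np.array(c["hand_eye"])
print(o["time_s"],o["ee_pos"],o["eef_rot"],o["force"],o["grip_width"]);print({k:v for k,v in c.items() if k!="img"})
im=cv2.resize(c["img"][:,:,::-1],(768,576));
def proj(p):
    q=np.linalg.inv(c["pose"])@np.append(p,1);v=np.array(c["K"])@np.array([q[0],-q[1],-q[2]]);return v[:2]/v[2]
for p in([.550,.0155,.097],[.616,.011,.096],[.601,-.075,.089],[.5135,-.063,.089],np.r_[o["ee_pos"][:2],o["ee_pos"][2]-.025]):
    u=proj(p);print(u);cv2.drawMarker(im,tuple(int(x*1.5) for x in u),(0,0,255),0,14,1)
cv2.imwrite("pics/w1.png",im)
```

```text
2.4 [0.54933312 0.01585108 0.23030175] [ 3.14154468e+00 -4.54284413e-04  3.00421697e+00] [ 0.06842481  0.70685428 -0.36513508] 0.00011661318048052815
{'K': array([[271.81814721,   0.        , 253.60239988],
       [  0.        , 271.81814721, 191.8915576 ],
       [  0.        ,   0.        ,   1.        ]]), 'hand_eye': array([[ 1.06673638e-04,  9.63568388e-01,  2.67462055e-01,
         7.85562994e-02],
       [ 9.99999979e-01, -1.49862700e-04,  1.41064214e-04,
         6.36696955e-04],
       [ 1.76007603e-04,  2.67462034e-01, -9.63568383e-01,
        -1.54301913e-01],
       [ 0.00000000e+00,  0.00000000e+00,  0.00000000e+00,
         1.00000000e+00]]), 'pose': array([[ 1.36838271e-01, -9.54629435e-01, -2.64495614e-01,
         4.71672539e-01],
       [ 9.90593393e-01,  1.31835795e-01,  3.66613166e-02,
         2.72226618e-02],
       [-1.27982459e-04, -2.67024279e-01,  9.63689793e-01,
         3.84639363e-01],
       [ 0.00000000e+00,  0.00000000e+00,  0.00000000e+00,
         1.00000000e+00]])}
[252.82124111 191.44737344]
[256.78983138 245.79097108]
[183.2807391  240.71689802]
[177.66098298 167.26099495]
[252.74014033 230.81444089]
```

View pics/w1.png

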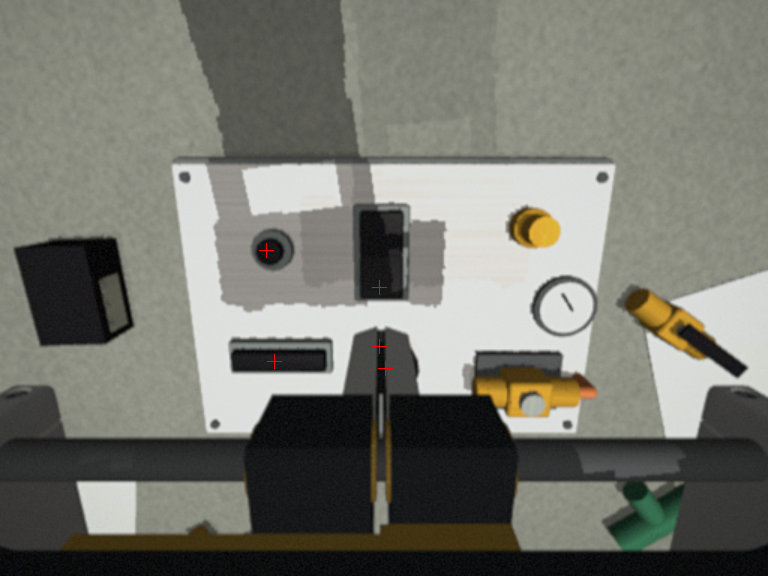

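The rocker spans columns 358–406 and rows 208–299, so its marked press point at (379,287) is good to about 1 mm. The key is centred at (279,361), about 3 mm more to +y than marked. I'll descend on the rocker.

Emit:
apply_moves(
  deltas=[
    [255,0,0.1,-2,0,0,0],
    [255,0,0,-2.5,0,0,0],
    [255,0,0,-2.5,0,0,0],
    [255,0,0,-2,0,0,0],
    [255,0,0,-1,0,0,0],
    [255,0,0,0,0,0,0],
    [255,0,0,0,0,0,0],
  ],
)

```text
time_s: 3.15
ee_pos: [0.5501, 0.0165, 0.1314]
eef_rot: [3.141, 0.001, 3.004]
force: [-0.5, -0.2, -0.1]
grip_width: 0.0005
grip_force: 0.0
```

Emit:
apply_moves(
  deltas=[
    [255,0,0,-0.3,0,0,0],
    [255,0,0,-0.3,0,0,0],
    [255,0,0,-0.3,0,0,0],
    [255,0,0,0,0,0,0],
  ],
)

```text
time_s: 3.55
ee_pos: [0.55, 0.0162, 0.1215]
eef_rot: [3.142, 0.001, 3.004]
force: [1.1, -0.1, 1.3]
grip_width: 0.0005
grip_force: 0.7
```

Emit:
apply_moves(
  deltas=[
    [255,0,0,-0.2,0,0,0],
    [255,0,0,-0.1,0,0,0],
    [255,0,0,0,0,0,0],
  ],
)

```text
time_s: 3.85
ee_pos: [0.5498, 0.0162, 0.1184]
eef_rot: [3.142, 0.0, 3.004]
force: [1.7, 0.5, 3.0]
grip_width: 0.0005
grip_force: 1.2
```

Tip is at 93.4 mm with 3 N, so the rocker is moving. I'll continue to its stop.

Emit:
apply_moves(
  deltas=[
    [255,0,0,-0.2,0,0,0],
    [255,0,0,-0.1,0,0,0],
    [255,0,0,0,0,0,0],
  ],
)

```text
time_s: 4.15
ee_pos: [0.55, 0.0162, 0.1158]
eef_rot: [3.142, 0.001, 3.004]
force: [2.3, -0.6, 6.4]
grip_width: 0.0007
grip_force: 3.1
```

Emit:
apply_moves(
  deltas=[
    [255,0,0,-0.15,0,0,0],
    [255,0,0,0,0,0,0],
  ],
)

```text
time_s: 4.35
ee_pos: [0.5501, 0.0162, 0.1155]
eef_rot: [3.142, 0.001, 3.004]
force: [-5.0, -1.4, 20.8]
grip_width: 0.0005
grip_force: 10.4
```

Emit:
apply_moves(
  deltas=[
    [255,0,0,2,0,0,0],
    [255,0,0,2,0,0,0],
    [255,1.7,-0.1,0,0,0,0],
    [255,2,-0.1,0,0,0,0],
    [255,2,-0.1,0,0,0,0],
    [255,1,0,0,0,0,0],
    [255,0,0,0,0,0,0],
    [255,0,0,0,0,0,0],
  ],
)

```text
time_s: 5.15
ee_pos: [0.616, 0.0133, 0.1532]
eef_rot: [-3.141, -0.002, 3.004]
force: [0.1, 0.1, -1.1]
grip_width: 0.0003
grip_force: 0.0
```

Run:
```python
from h import *
w=ctrl.camera("wrist")["img"];s=ctrl.camera("side")["img"];t=ctrl.camera("top")["img"]
f=lambda a,r:cv2.resize(a[r[0]:r[1],r[2]:r[3],::-1],(380,285),interpolation=2)
cv2.imwrite("pics/c2.png",np.vstack([np.hstack([f(w,(0,384,0,512)),f(s,(140,290,170,370))]),np.hstack([f(t,(120,255,170,350)),f(s,(170,230,210,290))])]))
```

```text
(no output)
```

View pics/c2.png

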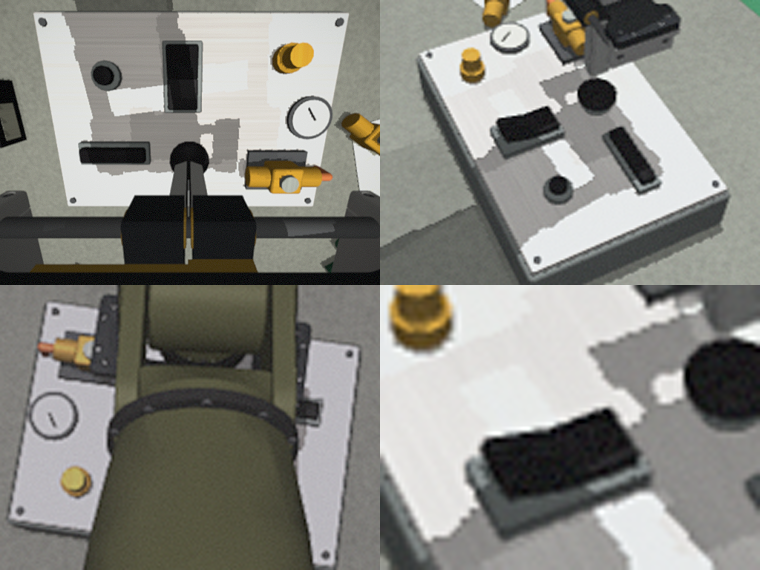

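The side crop shows the rocker's far end down and its near end raised, so it is on. In the wrist view the mushroom at (188,157) lies under the finger line, so I'll press it.

Emit:
apply_moves(
  deltas=[
    [255,0.05,0,-1.3,0,0,0],
    [255,0,0,-1.2,0,0,0],
    [255,0,0,0,0,0,0],
    [255,0,0,-0.3,0,0,0],
    [255,0,0,-0.3,0,0,0],
    [255,0,0,-0.2,0,0,0],
    [255,0,0,0,0,0,0],
  ],
)

```text
time_s: 6.0
ee_pos: [0.6173, 0.0132, 0.1208]
eef_rot: [-3.142, -0.0, 3.004]
force: [0.2, 0.4, 0.1]
grip_width: 0.0006
grip_force: 0.0
```

Emit:
apply_moves(
  deltas=[
    [255,0,0,-0.3,0,0,0],
    [255,0,0,-0.2,0,0,0],
    [255,0,0,0,0,0,0],
  ],
)

```text
time_s: 6.3
ee_pos: [0.6173, 0.0132, 0.1158]
eef_rot: [3.142, 0.0, 3.004]
force: [0.3, 0.2, -0.3]
grip_width: 0.0006
grip_force: 0.0
```

No force with the tip at 91 mm, so I'll look before going on.

Run:
```python
from h import *
print(ctrl.get_obs()["force"],ctrl.tip_reach)
w=ctrl.camera("wrist")["img"];s=ctrl.camera("side")["img"]
f=lambda a,r:cv2.resize(a[r[0]:r[1],r[2]:r[3],::-1],(400,450),interpolation=2)
cv2.imwrite("pics/c3.png",np.hstack([f(w,(150,300,187,320)),f(s,(130,230,240,329))]))
```

```text
[ 0.29986657  0.22861526 -0.30289253] 0.025
```

View pics/c3.png

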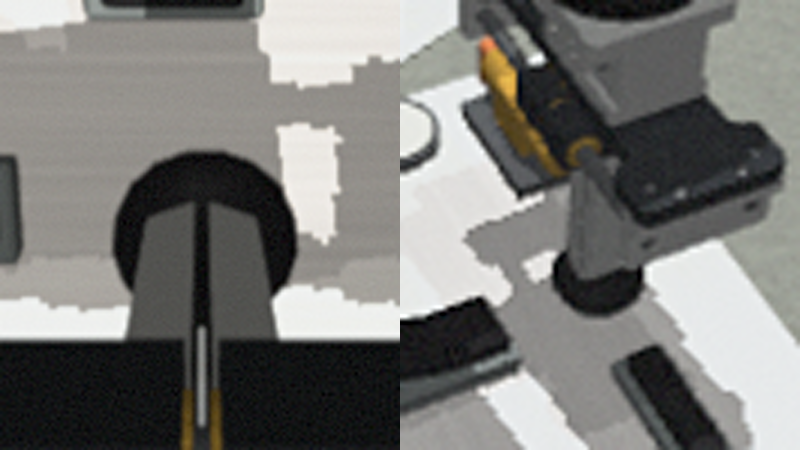

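The wrist crop (left) shows the fingertips centred laterally over the mushroom, covering all but its near edge. I'll continue down to the stop.

Emit:
apply_moves(
  deltas=[
    [255,0,0,-0.2,0,0,0],
    [255,0,0,0,0,0,0],
  ],
)

```text
time_s: 6.6
ee_pos: [0.6172, 0.0132, 0.1138]
eef_rot: [3.142, -0.0, 3.004]
force: [0.7, 1.0, 0.1]
grip_width: 0.0007
grip_force: 0.0
```

Emit:
apply_moves(
  deltas=[
    [255,0,0,-0.2,0,0,0],
    [255,0,0,0,0,0,0],
  ],
)

```text
time_s: 6.8
ee_pos: [0.6174, 0.0132, 0.113]
eef_rot: [-3.142, 0.001, 3.004]
force: [-6.1, 0.1, 11.9]
grip_width: 0.0008
grip_force: 6.0
```

The hard stop came at 88.0 mm (96 − 8) with 12 N, so the button is fully in. I'll push a little more, lift, and go to the key.

Emit:
apply_moves(
  deltas=[
    [255,0,0,-0.1,0,0,0],
    [255,0,0,0,0,0,0],
    [255,0,0,2,0,0,0],
    [255,0,0,2,0,0,0],
    [255,-0.4,-2,0,0,0,0],
    [255,-0.5,-2.5,0,0,0,0],
    [255,-0.4,-2.5,0,0,0,0],
    [255,-0.3,-1.6,0,0,0,0],
    [255,0,0,0,0,0,0],
    [255,0,0,0,0,0,0],
  ],
)

```text
time_s: 7.8
ee_pos: [0.6013, -0.0724, 0.1508]
eef_rot: [3.141, -0.0, 3.003]
force: [0.1, 0.1, -0.2]
grip_width: 0.0006
grip_force: 0.0
```

Run:
```python
from h import *
print(ctrl.get_obs()["ee_pos"],ctrl.get_obs()["force"])
w=ctrl.camera("wrist")["img"];s=ctrl.camera("side")["img"]
f=lambda a,r:cv2.resize(a[r[0]:r[1],r[2]:r[3],::-1],(400,450),interpolation=2)
cv2.imwrite("pics/c4.png",np.hstack([f(w,(150,300,187,320)),f(s,(150,270,230,337))]))
```

```text
[ 0.60132784 -0.07238132  0.15083295] [ 0.10852386  0.0761399  -0.2193305 ]
```

View pics/c4.png

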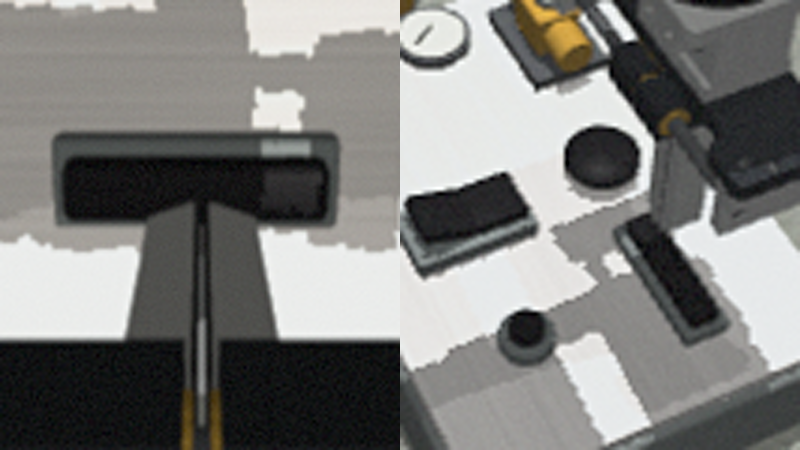

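Fingers are centred over the key (x about 200 in the left crop). The mushroom gave little force while moving, so I'll compare its side-view position with the start to confirm it is in.

Run:
```python
from h import *
import pickle
a=pickle.load(open("side.pkl","rb"));b=ctrl.camera("side")
K=np.array(a["K"]);P=np.linalg.inv(a["pose"])
def pr(p):
    q=P@np.append(p,1);v=K@[q[0],-q[1],-q[2]];return v[:2]/v[2]
print("8mm shift px",pr([.617,.0132,.088])-pr([.617,.0132,.096]))
for n,s in(("plunger",(426,286)),("vent",(396,358)),("rocker",(371,311))):
    for c in(a,b):
        g=cv2.cvtColor(c["img"],cv2.COLOR_RGB2GRAY)
        for th in(45,62):
            _,L,S,cen=cv2.connectedComponentsWithStats((g<th).astype(np.uint8),connectivity=4)
            l=L[int(s[1]/1.5),int(s[0]/1.5)];print(n,th,S[l],np.round(cen[l],1))
f=lambda a:cv2.resize(a["img"][175:215,265:305,::-1],(390,390),interpolation=2)
cv2.imwrite("pics/c5.png",np.hstack([f(a),f(b)]))
```

```text
8mm shift px [-0.19306288  2.42847401]
plunger 45 [     0      0    512    384 188888] [261.4 189.2]
plunger 62 [274 182  20  17 271] [283.5 189.8]
plunger 45 [274 184  20  16 205] [283.5 190.9]
plunger 62 [274 184  20  16 257] [283.5 191.5]
vent 45 [     0      0    512    384 188888] [261.4 189.2]
vent 62 [259 233   9  10  73] [263.2 237.1]
vent 45 [259 233  10  10  74] [263.3 237.1]
vent 62 [259 233  10  10  86] [263.5 237.4]
rocker 45 [231 194  32  24 392] [246.5 205.9]
rocker 62 [231 194  32  24 409] [246.5 206.1]
rocker 45 [232 196  32  19 356] [247.  205.5]
rocker 62 [232 196  32  20 385] [247.1 205.7]
```

View pics/c5.png

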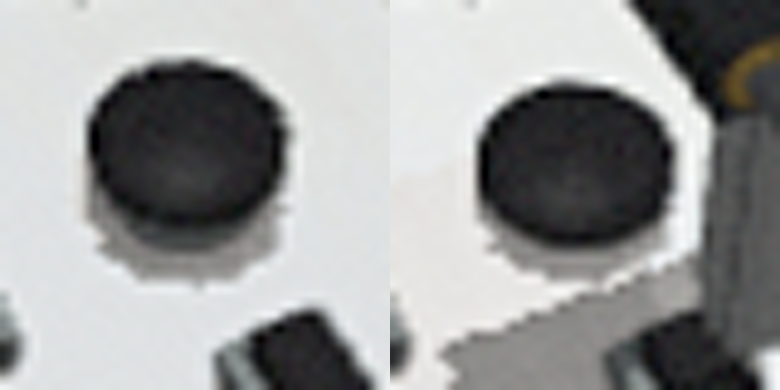

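The mushroom has moved down about 2 px (8 mm predicts 2.4 px) and its stem is no longer visible, so it is in. I'll press the key.

Emit:
apply_moves(
  deltas=[
    [255,0,0,-1.3,0,0,0],
    [255,0,0,-1.3,0,0,0],
    [255,0,0,-0.8,0,0,0],
    [255,0,0,0,0,0,0],
    [255,0,0,-0.3,0,0,0],
    [255,0,0,-0.3,0,0,0],
    [255,0,0,-0.2,0,0,0],
    [255,0,0,0,0,0,0],
  ],
)

```text
time_s: 8.75
ee_pos: [0.6014, -0.0728, 0.1092]
eef_rot: [-3.142, 0.001, 3.004]
force: [-0.8, 0.2, 3.5]
grip_width: 0.0004
grip_force: 1.7
```

Emit:
apply_moves(
  deltas=[
    [255,0,0,-0.1,0,0,0],
    [255,0,0,-0.1,0,0,0],
    [255,0,0,0,0,0,0],
    [255,0,0,0,0,0,0],
  ],
)

```text
time_s: 9.15
ee_pos: [0.6015, -0.0728, 0.1081]
eef_rot: [-3.142, 0.001, 3.004]
force: [-3.9, 0.2, 12.0]
grip_width: 0.0005
grip_force: 6.0
```

The key is at its stop (tip 83 mm, 12 N). I'll hold a little longer and hand in.

Emit:
apply_moves(
  deltas=[
    [255,0,0,0,0,0,0],
    [255,0,0,0,0,0,0],
    [255,0,0,0,0,0,0],
  ],
)

```text
time_s: 9.45
ee_pos: [0.6015, -0.0728, 0.1081]
eef_rot: [-3.142, 0.001, 3.004]
force: [-4.2, 0.5, 12.5]
grip_width: 0.0005
grip_force: 6.0
```

```bash
python3 -c "
from station import ctrl
o=ctrl.get_obs();print(o['ee_pos'],o['force']);print(ctrl.hand_in())"
```

```text
[ 0.60150075 -0.07282098  0.10811357] [-4.20266156  0.45868747 12.48151082]
the job is handed in; nothing more can be done
None
```

I tipped the rocker on, pushed the mushroom button in, and handed the job in at 9.45 s with the bar key held at its stop at about 12 N; `hand_in` returned no verdict.

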